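Refit the sheeter's roller lever

TASK

After cleaning, the roller-adjusting lever of the small dough sheeter is only resting loose on top of its splined shaft, turned the wrong way. Push the lever round without taking it off the shaft, until its arm points over the metal index nose that sticks out from the flange below it and it drops onto the splines; then press its hub down until it is fully home, pushing the brass collar all the way in. Leave it there, and leave the things lying around the sheeter where they are.

Things in the scene. Friction and masses are not known exactly. Their poses are not given: they have to be found in the camera images.
- sheeter: Small dough sheeter fixed to the bench: white housing 130 x 130 mm, 70 mm high, with the lever's shaft standing in the middle of its top; two steel rollers 52 mm thick (tops 72 mm above the bench) and a white end block 75 mm high reach out from it along its +y, to 400 mm from the origin. Origin on the bench, under the shaft's axis; z up.
- shaft: Fixed upright steel shaft, 20 mm thick, on the housing's top. Origin on its axis at the housing's top (70 mm above the bench), z up, x along the wide spline and the index nose. Shaft top 51 mm above the origin. Round dark flange at its foot, 100 mm across, 6 mm high. The hub fits on in one direction only: lever x along shaft x, with play of about 5 degrees either way.
- spline_top (a point): On the shaft's axis, level with the tops of its three splines, 27 mm above the shaft's origin. They reach 20 mm from the axis, at 0 degrees from the shaft's x (12 mm wide) and at +/-120 degrees (7 mm wide).
- nose (a point): Outer end of the plain metal index nose, a bar 55 x 14 mm that lies on the flange and points outward along the shaft's +x, 40 to 95 mm from the axis, past the housing's edge; this point is on its top, 95 mm out, 12 mm above the shaft's origin.
- lever: Loose steel lever, 0.3 to 0.5 kg, hub resting on the splines' tops, bore already over the shaft's round end. Origin in the centre of the hub's underside, z up, x along its arm. Origin above the shaft's: 27 mm at the start; 17 mm once arm and nose agree and it has dropped by itself onto the brass collar, where it turns no further; 9 mm fully home.
- bar_mid (a point): Middle of the lever's arm, 80 mm out along the lever's x, 32 mm above its origin. The arm is a flat bar 22 mm wide, 10 mm thick, from the hub to 134 mm from the axis. At the start it must be turned clockwise seen from above, by 0.5 to 1.6 rad; about 1 N on its side turns it. Opposite is a counterweight 40 mm wide, to 62 mm from the axis, 16 to 44 mm above the lever's origin.
- hub_top (a point): Centre of the flat top of the round boss on the lever's hub, 60 mm above the lever's origin: the place to press. Boss 28 mm across, 8 mm high, with a small dark mark; hub below it closed on top, 64 mm across, 52 mm high; from below it has a 21.5 mm bore 44 mm deep, with three slots 3 mm wider than the splines, the wide one along the lever's +x.
- knob (a point): Middle of the black upright knob on the lever's arm, 28 mm thick, 30 mm high, 130 mm out along the arm, 52 mm above the lever's origin.
- collar (a joint): How far the tight brass collar around the splines (58 mm across, under the hub) is pushed down, in m: 0 at the start, 0.008 fully in. It slides stiffly, with some 10 N of friction plus drag (6 N more at 20 mm/s), does not spring back, and is pushed down only by the hub; pressing it in takes about 6 to 15 N on the hub.
- biscuit_a: Dark brown round biscuit, 74 mm across, 20 mm high, by the housing; origin under its centre. Not to be moved.
- biscuit_b: Another such biscuit. Not to be moved.
- cutter: Steel ring cutter, 76 mm across, 45 mm high, standing on the bench beyond the housing; origin under its centre. Not to be moved.
- mug: White mug, 80 mm across, 90 mm high, with a handle; origin under its centre. Not to be moved.
- jar: Amber jar with white lid, 64 mm across, 85 mm high, before the rollers; origin under its centre. Not to be moved.
- brush: Pastry brush lying on the bench; origin on the bench under it. Not to be moved.
- palette: Spatula lying on the bench behind the rollers; origin on the bench under it. Not to be moved.
Things that resemble listed ones, but are neither listed nor needed, are in the scene too. What is shaped like the lever but red is not meant.

How it is judged:
By the outcome, as a careful person would: the job done as asked, in the order asked, and still so for the second after the job is handed in, with the robot touching nothing.
It also fails if it takes over 58 s, if anything falls off the work surface, if the arm or the gripper's body presses on something with over 40 N, if the wrist force passes 120 N, or if a joint passes its speed limit or range.

ROBOT

A 6-joint arm with a two-finger parallel gripper is mounted at the origin on the work surface. World frame = base frame: x ahead of the robot, y to its left, z up, the work surface at z = 0. Lengths are in m, angles in rad, forces in N, time in s.
With the tool pointing down it reaches from about 0.325 to 0.9 m from the base axis. Payload 3.5 kg.
Tool frame: the origin (TCP) lies between the finger pads; the fingertips stand 17 mm ahead of it and the grasp point (between the pads) lies 2 mm behind it; z points along the fingers, y is the line along which they close (so a half turn about z gives the same grasp; the last joint's range is limited). The gripper opens to 85 mm and grips with 20 to 120 N. Pads are 22 mm wide; open, the fingers measure 114 mm over their backs; the gripper's body (76 mm by 85 mm) begins 54 mm behind the grasp point. The pads swing forward as they close: fully open they stand 13 mm farther back than shut.
Start: joints at [-1.322, 0.276, -0.026, 1.268, 0, 1.467], TCP at [0.215, -0.587, 0.248] pointing down, gripper open.
Joint ranges: [-3.12, 3.12], [-0.85, 1.88], [-1.08, 1.24], [-1.95, 2.15], [-1.57, 1.53], [-3.14, 3.14]. Speed limits (rad/s): [2.57, 2.57, 3.14, 3.14, 3.14, 3.14].

INTERFACE

Orientations are given as a rotation vector (axis times angle).
In Python, from bench import r, imaging, finish_job gives the robot as it stands.
- The arm moves only by the tool drive_tool, never from a script. Its argument "increments" is a list of rows, each an object with "dp": the shift along the world's x, y, z in mm, a list of three; "twist": the turn about the world's z in rad; "grip": the finger opening in mm, from 0 to 85.4. In form: [{"dp": [x, y, z], "twist": twist, "grip": grip}, ...]. A call has 1 to 20 rows; each row is the pose to reach, as a shift and turn from the pose commanded when the call began; what a row does not reach only later rows make up. A row lasts 1/12 s, in which the tool goes at most 41.7 mm and 7.16 degrees, less where a joint would pass 70% of its speed; a pose out of reach is approached as far as the arm can. A call with a gripper value outside its range is refused whole. The fingers move at their own pace and stop on an object; the grip force is fixed at half the most. Time passes only in rows, so rows that repeat a pose let the fingers close. It gives the time, the measured TCP pose, the force, the opening and the grip force at its end, in the units of the state.
- r.state(): the state, without advancing time (a new reading comes with each control period).
- imaging.grab_frame(name): name is "side" or "top" or "wrist"; returns a dict with "pixels" (420x560x3 uint8, red, green, blue), "z_map" (420x560 float32, m along the optical axis (not along the pixel's ray), 0 where there is no reading), "fx", "fy", "cx", "cy" (pixels), "dist" ([k1, k2, p1, p2, k3] as OpenCV has them; the pictures are not rectified), "rvec" (rotation vector, rad) and "tvec" (3), from world to camera coordinates, as OpenCV has them. Camera axes: x right, y down, z forward; pixel columns grow to the right and rows downward; lengths in m; the calibration is good to about 2 mm. A picture is of the moment at which its call begins.
- finish_job(): hands the job in; it is judged then, once.
The state is a dict: "clock": time; "qpos": joint angles; "joint_velocities": joint speeds; "joint_torque": joint torques, N m; "tool_pos": TCP position; "ee_rot": TCP orientation; "wrist_force": force on the tool from outside, world axes, zero at the start; "torque": the same for the moment, N m; "width": opening from 0.0 (shut) to 1.0 (fully open); "grip_force": force on a finger pad.
Only numpy, scipy, OpenCV 4.12 (cv2) and the standard library are available. Lean on these libraries where they do the work, as an engineer would, in place of code of your own. Each camera call takes 0.05 s, during which the arm holds its last target. There are 200 camera calls.

## Working session

There is one attempt and no reset: what is moved stays moved. The work goes in short steps, Python scripts to look and compute and a tool call to move; the robot and the scene stay as the last step left them, time stands still between calls to the robot, and variables do not carry over. Pictures are saved under pics/ and viewed, at most 10 in all, crops included, and the job is handed in when it is done.

Besides the shell and the picture viewer there is one more tool, called after ">>>" as a command line: name --argument value ..., lists and objects as JSON in quotes. drive_tool: Moves the arm, as the interface text tells. Its arguments: {"type":"object","properties":{"increments":{"type":"array"}},"required":["increments"]}

```bash
mkdir -p pics
cat > h.py <<'E'
import numpy as np, cv2
from bench import r, imaging, finish_job
def grab(n):
    f=imaging.grab_frame(n); K=np.array([[f['fx'],0,f['cx']],[0,f['fy'],f['cy']],[0,0,1]])
    R=cv2.Rodrigues(np.array(f['rvec'],float))[0]; return f,K,R
def save(f,fn,crop=None,s=1):
    im=f['pixels'][:,:,::-1]
    if crop: im=im[crop[1]:crop[3],crop[0]:crop[2]]
    cv2.imwrite(fn,cv2.resize(im,None,fx=s,fy=s,interpolation=cv2.INTER_CUBIC))
def cloud(f,K,R):
    v,u=np.mgrid[0:420,0:560]; p=np.stack([u,v],-1).reshape(-1,1,2).astype(float)
    n=cv2.undistortPoints(p,K,np.array(f['dist'],float))[:,0]
    z=f['z_map'].reshape(-1,1); c=np.hstack([n*z,z]); w=(c-np.array(f['tvec']).reshape(1,3))@R
    w[z[:,0]==0]=np.nan; return w.reshape(420,560,3)
E
python3 - <<'E'
from h import *
a=[]
for n in('top','side'):
    f,K,R=grab(n); save(f,f'pics/{n}.png',s=1.4); np.savez(f'{n}.npz',w=cloud(f,K,R),px=f['pixels'])
print(r.state())
E
```

```text
{'clock': 0.1, 'qpos': array([-1.32239491e+00,  2.77031637e-01, -2.77541808e-02,  1.26802082e+00,
        1.43729165e-05,  1.46741189e+00]), 'joint_velocities': array([ 0.00147076, -0.00062799,  0.00456357,  0.00197057,  0.00085305,
        0.00053662]), 'joint_torque': array([ 7.56122809e-04, -4.46708322e+01,  2.96128196e+01,  8.44803901e-03,
       -9.66960647e-05, -5.18466209e-06]), 'tool_pos': array([ 0.21519369, -0.58605637,  0.24728229]), 'ee_rot': array([-3.09114490e+00, -5.49387922e-01,  2.06116543e-04]), 'wrist_force': array([-0.55302665, -0.50902596, -0.81175829]), 'torque': array([ 0.00502293, -0.02409542,  0.00662357]), 'grip_force': 0.0, 'width': 1.0025871928093997}
```

View pics/top.png

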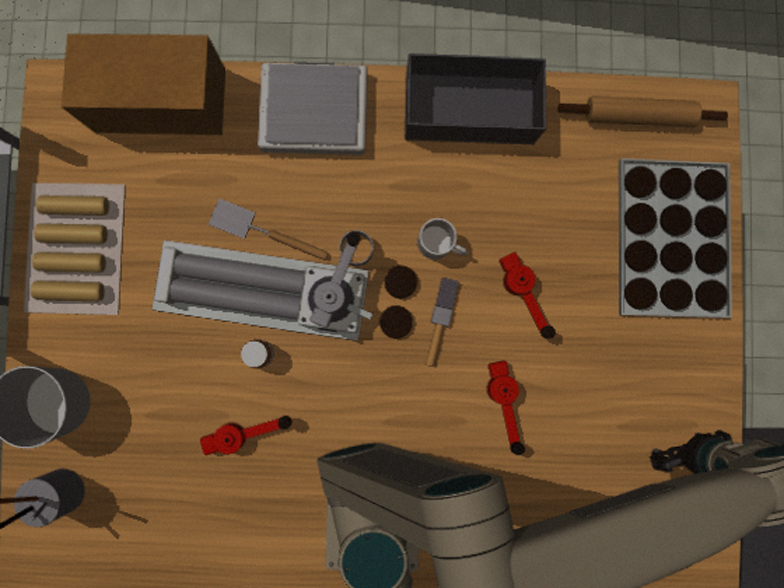

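View pics/side.png

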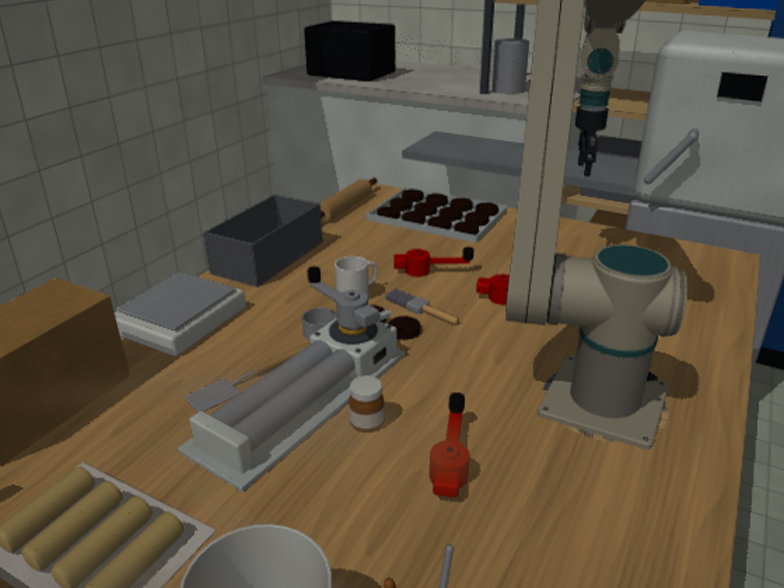

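The top view shows the grey lever's hub boss at about (330,296), the knob at (352,240) and the nose tip at (370,317) in the 1.4x picture. The arm has to turn clockwise by about 1.5 rad. The cutter is under the knob, with the biscuits and mug to the right.

Run:
```python
from h import *
w=np.load('top.npz')['w']
for n,(u,v) in dict(boss=(326,297),knob=(352,240),noseTip=(368,316),nose2=(362,313),arm=(345,262),cw=(322,318),cut=(372,245),mug=(437,238),bA=(401,282),bB=(396,322),h1=(305,268),h2=(366,273),h3=(363,336),h4=(301,323),roller=(250,270),endb=(165,270)).items():
    u=int(u/1.4);v=int(v/1.4); print(n,np.round(np.nanmedian(w[v-1:v+2,u-1:u+2].reshape(-1,3),0),4))
def blob(lo,hi,c,rad):
    m=(w[...,2]>lo)&(w[...,2]<hi)&(np.hypot(w[...,0]-c[0],w[...,1]-c[1])<rad); return w[m]
c=np.nanmedian(w[210:215,232:236].reshape(-1,3),0)
b=blob(.152,.165,c,.04); print('boss',len(b),b.mean(0),np.ptp(b,axis=0))
m=(w[...,2]>.150)&(w[...,0]>c[0]+.08)&(abs(w[...,1]-c[1])<.1)&(w[...,0]<c[0]+.2); k=w[m]; print('knob',len(k),np.median(k,0),k.max(0),k.min(0))
m=blob(.118,.145,c,.125); d=np.hypot(*(m[:,:2]-b.mean(0)[:2]).T); m=m[(d>.045)]; print('arm/cw'); 
a=np.arctan2(*(m[:,:2]-b.mean(0)[:2]).T[::-1]); print(np.histogram(a,24,(-np.pi,np.pi)), np.median(a[a>-1.2]))
```

```text
boss [0.4906 0.111  0.1599]
knob [0.6092 0.06   0.164 ]
noseTip [0.4586 0.0247 0.0823]
nose2 [0.4642 0.0368 0.0812]
arm [0.5656 0.0739 0.1346]
cw [0.448  0.1165 0.1412]
cut [0.6179 0.0202 0.0069]
mug [ 0.6401 -0.1283  0.0051]
bA [ 0.5383 -0.0479  0.0194]
bB [ 0.4472 -0.0375  0.0225]
h1 [0.5644 0.1699 0.0125]
h2 [0.5555 0.0309 0.0144]
h3 [ 0.4143  0.0333 -0.0005]
h4 [0.4401 0.1663 0.0708]
roller [0.5523 0.2828 0.0693]
endb [0.5466 0.4687 0.0759]
boss 143 [0.49224702 0.1036599  0.15586561] [0.05753443 0.05757284 0.01285134]
knob 77 [0.61269256 0.05698811 0.16391099] [0.62737051 0.06889977 0.17267037] [0.60061744 0.04298986 0.15115771]
arm/cw
(array([  5,   0,   0,   0,   0,   0,   0,   0,   0,   8, 168,  20,   0,
         0,   0,   0,   0,   0,   0,   0,   0,  21,  24,  29]), array([-3.14159265, -2.87979327, -2.61799388, -2.35619449, -2.0943951 ,
       -1.83259571, -1.57079633, -1.30899694, -1.04719755, -0.78539816,
       -0.52359878, -0.26179939,  0.        ,  0.26179939,  0.52359878,
        0.78539816,  1.04719755,  1.30899694,  1.57079633,  1.83259571,
        2.0943951 ,  2.35619449,  2.61799388,  2.87979327,  3.14159265])) -0.32119925169762303
```

Run:
```python
import cv2,numpy as np
d=np.load('top.npz');cv2.imwrite('pics/c.png',cv2.resize(d['px'][150:260,200:320,::-1],None,fx=5,fy=5,interpolation=cv2.INTER_CUBIC))
```

```text
(no output)
```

View pics/c.png

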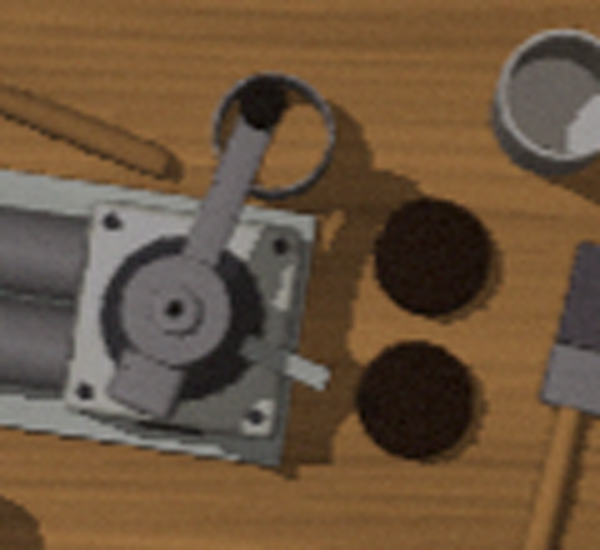

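The crop shows the boss mark at (175,308), the knob top at (262,103) and the nose end at (318,376), in 5x crop pixels.

```bash
cat >> h.py <<'E'
def ray(f,K,R,u,v,z):
    n=cv2.undistortPoints(np.array([[[u,v]]],float),K,np.array(f['dist'],float))[0,0]
    d=R.T@np.array([*n,1]); o=-R.T@np.array(f['tvec'],float).ravel(); return o+d*(z-o[2])/d[2]
E
python3 - <<'E'
from h import *
f,K,R=grab('top')
P={n:ray(f,K,R,200+u/5,150+v/5,z) for n,u,v,z in [('boss',175,308,.157),('knob',262,103,.164),('nose',319,376,.082),('nose0',268,353,.082),('cut',274,135,.045),('mug',561,98,.09),('bA',434,256,.02),('bB',418,398,.02)]}
for n in P: print(n,np.round(P[n],4))
b=P['boss']
for n in('knob','nose'): d=P[n]-b; print(n,np.hypot(d[0],d[1]),np.arctan2(d[1],d[0]))
d=P['nose']-P['nose0'];print(np.arctan2(d[1],d[0]))
E
```

```text
boss [0.492  0.1024 0.157 ]
knob [0.6106 0.056  0.164 ]
nose [0.4582 0.0192 0.082 ]
nose0 [0.4712 0.0502 0.082 ]
cut [0.6078 0.0514 0.045 ]
mug [ 0.6295 -0.1218  0.09  ]
bA [ 0.5377 -0.0504  0.02  ]
bB [ 0.4486 -0.0427  0.02  ]
knob 0.12733696469670397 -0.3731661812746438
nose 0.08978770318657632 -1.9560446189517475
-1.966923877201784
```

>>> drive_tool --increments '[{"dp": [351, 660, 0], "twist": 2.416, "grip": 42}, {"dp": [351, 660, 0], "twist": 2.416, "grip": 42}, {"dp": [351, 660, 0], "twist": 2.416, "grip": 42}, {"dp": [351, 660, 0], "twist": 2.416, "grip": 42}, {"dp": [351, 660, 0], "twist": 2.416, "grip": 42}, {"dp": [351, 660, 0], "twist": 2.416, "grip": 42}, {"dp": [351, 660, 0], "twist": 2.416, "grip": 42}, {"dp": [351, 660, 0], "twist": 2.416, "grip": 42}, {"dp": [351, 660, 0], "twist": 2.416, "grip": 42}, {"dp": [351, 660, 0], "twist": 2.416, "grip": 42}, {"dp": [351, 660, 0], "twist": 2.416, "grip": 42}, {"dp": [351, 660, 0], "twist": 2.416, "grip": 42}, {"dp": [351, 660, 0], "twist": 2.416, "grip": 42}, {"dp": [351, 660, 0], "twist": 2.416, "grip": 42}, {"dp": [351, 660, 0], "twist": 2.416, "grip": 42}, {"dp": [351, 660, 0], "twist": 2.416, "grip": 42}, {"dp": [351, 660, 0], "twist": 2.416, "grip": 42}, {"dp": [351, 660, 0], "twist": 2.416, "grip": 42}, {"dp": [351, 660, 0], "twist": 2.416, "grip": 42}, {"dp": [351, 660, 0], "twist": 2.416, "grip": 42}]'

```text
clock: 1.82
tool_pos: [0.5669, 0.0757, 0.2476]
ee_rot: [-0.57, -3.089, 0.0]
wrist_force: [-0.2, -0.3, -0.1]
width: 0.493
grip_force: 0.0
```

>>> drive_tool --increments '[{"dp": [0, 0, 0], "twist": 0, "grip": 42}, {"dp": [0, 0, 0], "twist": 0, "grip": 42}, {"dp": [0, 0, 0], "twist": 0, "grip": 42}, {"dp": [0, 0, 0], "twist": 0, "grip": 42}]'

```text
clock: 2.15
tool_pos: [0.5661, 0.0728, 0.2483]
ee_rot: [-0.586, -3.086, 0.0]
wrist_force: [-1.0, -0.3, 0.1]
width: 0.49
grip_force: 0.0
```

Run:
```python
from h import *
s=r.state(); print(s['tool_pos'],s['ee_rot'],s['qpos'],s['width'])
f,K,R=grab('wrist'); save(f,'pics/w1.png'); w=cloud(f,K,R); np.save('w1.npy',w)
t=cv2.projectPoints(np.array([[.492,.1024,.157],[.4582,.0192,.082],[.566,.073,.134],[.6106,.056,.164]]),np.array(f['rvec']),np.array(f['tvec']),K,np.array(f['dist'],float))[0][:,0]; print(t)
```

```text
[0.56614609 0.07279289 0.24830931] [-5.86133777e-01 -3.08636614e+00  3.51083056e-05] [ 1.46391844e-02  1.80847049e-01 -1.47192402e-01  1.24282305e+00
 -9.24239684e-06  3.89990587e-01] 0.49007985126815046
[[282.91087747  90.044719  ]
 [174.09978901  94.97594782]
 [282.22721591 205.16522631]
 [283.13815562 283.11446609]]
```

View pics/w1.png

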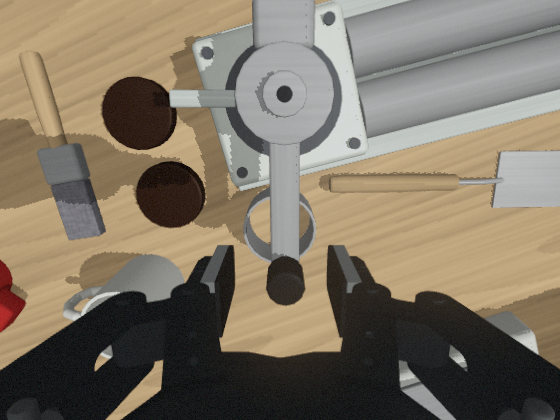

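Wrist view: boss mark at (285,93), nose tip at (171,99), knob at (286,275), with the fingers straddling the arm's line. This agrees with the estimate. I'll refine it while going down.

Run:
```python
from h import *
f,K,R=grab('wrist')
b=ray(f,K,R,285,93.5,.157);n=ray(f,K,R,170.5,98.5,.082);k=ray(f,K,R,286,272,.164);n0=ray(f,K,R,236,98.5,.082)
for x in (n,k): d=x-b; print(b,x,np.hypot(d[0],d[1]),np.arctan2(d[1],d[0]))
d=n-n0; print(np.arctan2(d[1],d[0]))
```

```text
[0.4944124  0.10282222 0.157     ] [0.45968    0.01511844 0.082     ] 0.09433076360675392 -1.9478664568668744
[0.4944124  0.10282222 0.157     ] [0.60354104 0.06087551 0.164     ] 0.11691273327670423 -0.366967489061089
-1.949549313688331
```

>>> drive_tool --increments '[{"dp": [0, 0, -40], "twist": 0, "grip": 42}, {"dp": [0, 0, -80], "twist": 0, "grip": 42}, {"dp": [0, 0, -105], "twist": 0, "grip": 42}, {"dp": [0, 0, -123], "twist": 0, "grip": 42}, {"dp": [0, 0, -123], "twist": 0, "grip": 42}, {"dp": [0, 0, -123], "twist": 0, "grip": 42}]'

```text
clock: 2.75
tool_pos: [0.5654, 0.073, 0.1246]
ee_rot: [-0.584, -3.084, 0.001]
wrist_force: [-0.7, -0.3, 0.2]
width: 0.491
grip_force: 0.0
```

>>> drive_tool --increments '[{"dp": [0, 0, 0], "twist": 0, "grip": 31}, {"dp": [0, 0, 0], "twist": 0, "grip": 31}, {"dp": [-3.2, -7.2, 0], "twist": -0.1, "grip": 31}, {"dp": [-7.2, -14, 0], "twist": -0.2, "grip": 31}, {"dp": [-11.8, -20.4, 0], "twist": -0.3, "grip": 31}, {"dp": [-17, -26.3, 0], "twist": -0.4, "grip": 31}, {"dp": [-22.8, -31.7, 0], "twist": -0.5, "grip": 31}, {"dp": [-29, -36.4, 0], "twist": -0.6, "grip": 31}, {"dp": [-35.8, -40.5, 0], "twist": -0.7, "grip": 31}, {"dp": [-42.9, -43.9, 0], "twist": -0.8, "grip": 31}, {"dp": [-50.3, -46.6, 0], "twist": -0.9, "grip": 31}, {"dp": [-57.9, -48.5, 0], "twist": -1.0, "grip": 31}, {"dp": [-65.7, -49.7, 0], "twist": -1.1, "grip": 31}, {"dp": [-73.6, -50.1, 0], "twist": -1.2, "grip": 31}, {"dp": [-81.4, -49.7, 0], "twist": -1.3, "grip": 31}, {"dp": [-85.3, -49.2, 0], "twist": -1.35, "grip": 31}, {"dp": [-89.2, -48.5, 0], "twist": -1.4, "grip": 31}, {"dp": [-89.2, -48.5, 0], "twist": -1.4, "grip": 31}]'

```text
clock: 4.25
tool_pos: [0.478, 0.0247, 0.1272]
ee_rot: [2.434, 1.982, 0.004]
wrist_force: [0.1, -0.4, -0.3]
width: 0.365
grip_force: 0.0
```

```bash
cat > m.py <<'E'
from h import *
def lev():
    w=cloud(*grab('top')); c=np.array([.493,.1026])
    d=w[...,:2]-c; rr=np.hypot(d[...,0],d[...,1]); a=np.arctan2(d[...,1],d[...,0])
    print('hub z', np.nanmedian(w[...,2][rr<.025]), 'n',(rr<.025).sum())
    m=(rr>.045)&(rr<.06)&(w[...,2]>.10)&(w[...,2]<.15)&(a>0)
    if m.any(): print('cw ang-pi',np.median(a[m])-np.pi,m.sum(),'z',np.median(w[...,2][m]))
    m=(rr>.04)&(rr<.145)&(w[...,2]>.09)&(w[...,2]<.18)&(a<0)
    print('arm ang',np.median(a[m]),m.sum())
lev()
s=r.state();print(s['tool_pos'],s['wrist_force'])
E
python3 m.py
```

```text
hub z 0.15164398130121579 n 198
cw ang-pi -1.6760592475524687 74 z 0.14055347401699733
arm ang -1.7238331370002444 26
[0.47829635 0.02468614 0.12703909] [ 0.3458272  -0.34317021 -0.14182762]
```

>>> drive_tool --increments '[{"dp": [-3.1, 0.7, 0], "twist": -0.04, "grip": 31}, {"dp": [-6.1, 1.5, 0], "twist": -0.08, "grip": 31}, {"dp": [-9.1, 2.4, 0], "twist": -0.12, "grip": 31}, {"dp": [-10.6, 2.9, 0], "twist": -0.14, "grip": 31}, {"dp": [-12.1, 3.5, 0], "twist": -0.16, "grip": 31}, {"dp": [-13.6, 4.1, 0], "twist": -0.18, "grip": 31}, {"dp": [-15, 4.7, 0], "twist": -0.2, "grip": 31}, {"dp": [-15, 4.7, 0], "twist": -0.2, "grip": 31}, {"dp": [-16.5, 5.3, 0], "twist": -0.22, "grip": 31}, {"dp": [-16.5, 5.3, 0], "twist": -0.22, "grip": 31}, {"dp": [-16.5, 5.3, 0], "twist": -0.22, "grip": 31}]'

```text
clock: 5.22
tool_pos: [0.4608, 0.0301, 0.1254]
ee_rot: [2.638, 1.706, 0.0]
wrist_force: [0.0, 0.5, 0.3]
width: 0.366
grip_force: 0.1
```

```bash
python3 m.py
```

```text
hub z 0.14184058711166647 n 165
cw ang-pi -1.9531979803370907 72 z 0.13142193184914522
arm ang -1.9464506281800364 26
[0.4607489  0.03007788 0.12535993] [ 0.79013232 -0.32390153  1.34340661]
```

The hub has dropped 10 mm and the arm is at -1.95 rad, so lever and nose agree. Next I'll open, rise, move over the hub and close.

>>> drive_tool --increments '[{"dp": [0, 0, 0], "twist": 0, "grip": 42}, {"dp": [0, 0, 0], "twist": 0, "grip": 42}, {"dp": [0, 0, 40], "twist": 0, "grip": 42}, {"dp": [0, 0, 80], "twist": 0, "grip": 20}, {"dp": [0, 0, 80], "twist": 0, "grip": 0}, {"dp": [17, 37, 80], "twist": 0, "grip": 0}, {"dp": [33, 73, 80], "twist": 0, "grip": 0}, {"dp": [33, 73, 80], "twist": 0, "grip": 0}, {"dp": [33, 73, 80], "twist": 0, "grip": 0}, {"dp": [33, 73, 65], "twist": 0, "grip": 0}, {"dp": [33, 73, 50], "twist": 0, "grip": 0}, {"dp": [33, 73, 50], "twist": 0, "grip": 0}, {"dp": [33, 73, 50], "twist": 0, "grip": 0}]'

```text
clock: 6.35
tool_pos: [0.4922, 0.1023, 0.1743]
ee_rot: [-2.638, -1.704, 0.005]
wrist_force: [0.3, -0.7, 0.4]
width: -0.0
grip_force: 0.0
```

Run:
```python
from h import *
s=r.state(); print(s['tool_pos'],s['wrist_force'],s['width'])
f,K,R=grab('wrist'); save(f,'pics/w2.png')
```

```text
[0.49216575 0.10229141 0.17432085] [ 0.27342839 -0.65856257  0.36237523] -0.0002985660605545901
```

View pics/w2.png

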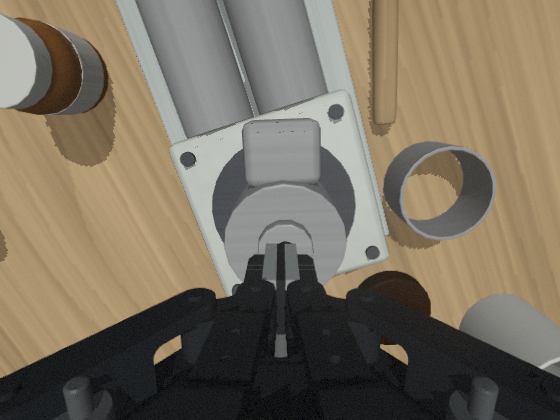

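The shut fingertips are at (285,245), right over the boss mark, and the arm is hidden under the gripper. Now I'll press slowly.

>>> drive_tool --increments '[{"dp": [0, 0, -4], "twist": 0, "grip": 0}, {"dp": [0, 0, -7], "twist": 0, "grip": 0}, {"dp": [0, 0, -9], "twist": 0, "grip": 0}, {"dp": [0, 0, -10.5], "twist": 0, "grip": 0}, {"dp": [0, 0, -12], "twist": 0, "grip": 0}, {"dp": [0, 0, -13.5], "twist": 0, "grip": 0}, {"dp": [0, 0, -15], "twist": 0, "grip": 0}, {"dp": [0, 0, -15], "twist": 0, "grip": 0}]'

```text
clock: 7.07
tool_pos: [0.4939, 0.1031, 0.1614]
ee_rot: [2.638, 1.705, 0.001]
wrist_force: [-1.6, 0.2, 5.4]
width: -0.004
grip_force: 2.8
```

>>> drive_tool --increments '[{"dp": [0, 0, -1.5], "twist": 0, "grip": 0}, {"dp": [0, 0, -3], "twist": 0, "grip": 0}, {"dp": [0, 0, -4.5], "twist": 0, "grip": 0}, {"dp": [0, 0, -6], "twist": 0, "grip": 0}, {"dp": [0, 0, -6], "twist": 0, "grip": 0}, {"dp": [0, 0, -6], "twist": 0, "grip": 0}]'

```text
clock: 7.57
tool_pos: [0.494, 0.1031, 0.156]
ee_rot: [2.638, 1.705, 0.001]
wrist_force: [-3.5, -0.6, 8.1]
width: 0.002
grip_force: 4.5
```

```bash
python3 m.py
```

```text
hub z 0.573182324703766 n 437
arm ang -1.955143415287434 273
[0.49397324 0.10307357 0.15593832] [-2.98438443 -0.47979262  9.16261043]
```

>>> drive_tool --increments '[{"dp": [0, 0, -1], "twist": 0, "grip": 0}, {"dp": [0, 0, -2], "twist": 0, "grip": 0}, {"dp": [0, 0, -3], "twist": 0, "grip": 0}, {"dp": [0, 0, -3], "twist": 0, "grip": 0}, {"dp": [0, 0, -3], "twist": 0, "grip": 0}]'

```text
clock: 8.03
tool_pos: [0.4945, 0.1031, 0.1558]
ee_rot: [2.637, 1.705, 0.003]
wrist_force: [-8.4, -1.8, 24.2]
width: -0.001
grip_force: 12.3
```

The force rose to 24 N with no travel, so the hub is on its stop. I'll withdraw and check.

>>> drive_tool --increments '[{"dp": [0, 0, 0], "twist": 0, "grip": 0}, {"dp": [0, 0, 5], "twist": 0, "grip": 0}, {"dp": [0, 0, 30], "twist": 0, "grip": 0}, {"dp": [0, 0, 70], "twist": 0, "grip": 0}, {"dp": [0, 0, 110], "twist": 0, "grip": 0}, {"dp": [-30, -40, 120], "twist": 0, "grip": 0}, {"dp": [-60, -80, 120], "twist": 0, "grip": 0}, {"dp": [-60, -120, 120], "twist": 0, "grip": 0}, {"dp": [-60, -160, 120], "twist": 0, "grip": 0}, {"dp": [-60, -200, 120], "twist": 0, "grip": 0}, {"dp": [-60, -240, 120], "twist": 0, "grip": 0}, {"dp": [-60, -240, 120], "twist": 0, "grip": 0}, {"dp": [-60, -240, 120], "twist": 0, "grip": 0}]'

```text
clock: 9.12
tool_pos: [0.4337, -0.1394, 0.2713]
ee_rot: [2.642, 1.699, 0.0]
wrist_force: [0.5, 0.4, -0.2]
width: -0.003
grip_force: 0.0
```

```bash
python3 m.py
python3 - <<'E'
from h import *
f,K,R=grab('top'); save(f,'pics/t2.png',(180,130,360,270),4)
E
```

```text
hub z 0.13291350966946772 n 229
cw ang-pi -1.9391306692140144 73 z 0.12312751040650834
arm ang -1.9601048298913217 274
[ 0.43348086 -0.13768394  0.27114538] [-0.01893885  0.77878973  0.10733208]
```

View pics/t2.png

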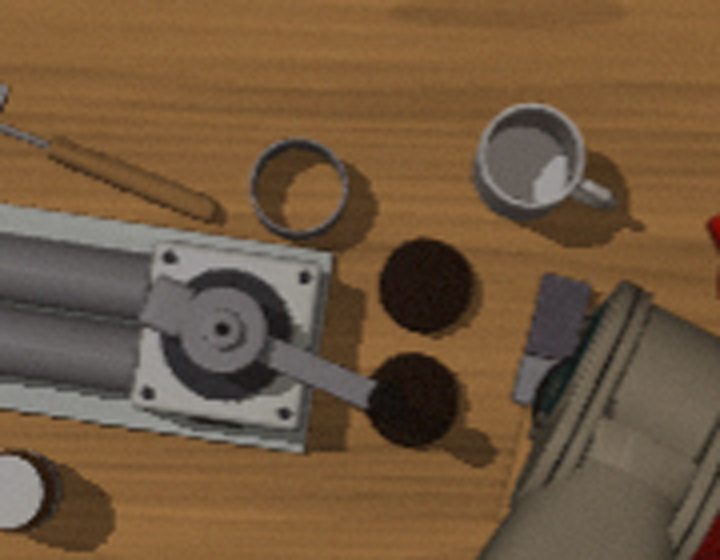

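The lever (boss at (223,330)) now points over the nose and has come down about 18 mm in all. The cutter, biscuits and mug are where they were. I'm handing in.

```bash
python3 -c "
from bench import finish_job; print(finish_job())"
```

```text
the job is handed in; nothing more can be done
None
```

The lever was pushed round over the index nose, dropped onto the splines, and pressed down about 18 mm in all until it stopped at 24 N, so the collar should be fully in; the cutter, biscuits and mug show no movement in the last picture, and the job was handed in at about 9 s with the arm clear.

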